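Open the bolted paint case and lay its palette lid out flat

TASK

Lay the black paint case open for mixing: move the white tumbler out of the lid's way and leave it standing on the table, swing the brass keeper about a quarter turn clear of the steel bolt towards whichever side is free, draw the bolt right back, then turn the lid right over until it lies level beside the case, white palette up, without letting it slam. Leave everything else where it is, the ink bottle and the sharpener on the deck above all.

Things in the scene. Friction and masses are not known exactly. Their poses are not given: they have to be found in the camera images.
- case: Black paint case, fixed, 65 mm high, its top spanning x -120 to 120 and y -140 to 120 mm. Origin: on the table under it, at x = y = 0 of these; z up. The -y part (y below -22 mm) is a flat deck with keeper and bolt on the line x = 0; the rest is covered by the lid, flush with the deck. A brass barrel guides the bolt (26 mm in x, y -40 to -26 mm, 24 mm above the deck).
- keeper (a joint): Brass turn-button on the deck, the first catch: angle in rad about the case's z. Near 0 (start, often askew) its nose points to the case's +y and stands 5 mm behind the bolt's tail, blocking it. Positive turns the nose towards the case's -x, negative towards +x, to 1.65 either way; it stays where left (2 N halfway along turns it). From 0.5 the bolt is free; well clear is 1.2 or more.
- keeper_nose (a point): Middle of the top of the keeper's nose, a cross-piece 26 mm wide, 8 mm thick, top 34 mm above the deck, 55 mm from the pivot, at the end of an upright rib 10 mm wide, top 28 mm above the deck, from 10 to 51 mm out from the pivot. Turning, it sweeps 60 mm radius about the pivot: it would hit the ink bottle on that one's side, but goes clear of the sharpener.
- keeper_pivot (a point): The keeper's pivot, on the deck's surface at case x = 0, y = -120 mm. Its hub is 22 mm across and 13 mm high.
- bolt (a joint): Steel barrel bolt on the deck, the second latch: travel in m, 0 = shot home through the staple on the lid, 0.030 = drawn right back. It draws towards the case's -y, with about 2 N, and stays where it is left. Until it is drawn by about 0.020 it holds the lid shut.
- bolt_knob (a point): Point in the bolt's upright knob, 40 mm above the deck; on the case's y axis (x = 0, y = -50 mm with the bolt home). The shank is 10 mm thick, from 14 to 46 mm above the deck, with a black ball of 16 mm diameter on top (top 56 mm above the deck).
- lid (a joint): Palette lid: angle in rad, 0 = shut, 3.14 = turned right over, level beside the case's +y side with the white palette up, where the hinge stops it. Stiff hinge: it stays at any angle and takes about 7 N at the handle. Board 240 by 141 by 8 mm, 0.35 kg; a steel staple, 30 by 16 by 26 mm high, stands at the middle of its free edge.
- lid_handle (a point): Middle of the lid's handle: a round brass bar 10 mm thick, 100 mm long, along the case's x, its axis 30 mm above the lid's outer face and 90 mm from the hinge line; at case x = 0, y = 30, z = 95 mm while shut.
- hinge_line (a point): Middle of the lid's hinge axis, which runs along the case's x at case y = 120, z = 65 mm. Turned right over, the lid reaches 141 mm beyond it towards the case's +y, its palette side 73 mm above the table, handle underneath.
- tumbler: White enamel tumbler with blue bands, round, 60 mm diameter, 85 mm high, wall 3 mm, empty, 0.16 kg. Origin: centre of its underside. It stands on the table beside the case's +y side, where the lid comes down.
- ink_bottle: Full ink bottle, amber glass with paper label, 52 mm diameter, 54 mm high with its black cap; on the deck on one side of the keeper or the other, at case x about +72 or -72, y about -110 mm. Origin: centre of its underside. To be left alone.
- sharpener: Steel pencil sharpener, 15 (case x) by 25 mm, 12 mm high; on the deck in the same place on the other side of the keeper. Origin: centre of its underside. To be left alone.
- brush_pot: Terracotta pot with brushes, 68 mm diameter, about 230 mm high, on the table. Origin: centre of its underside. To be left alone.
- tape_roll: Yellow roll of masking tape lying flat on the sketchbook, 92 mm diameter, 24 mm high. Origin: centre of its underside. To be left alone.
- sketchbook: Black sketchbook with a red band, 210 by 148 mm, 18 mm thick. Origin: centre of its underside. To be left alone.
- jar: Green glass jar with steel cap, 66 mm diameter, 91 mm high. Origin: centre of its underside. To be left alone.
- paint_tube: Aluminium paint tube with blue label, 85 by 26 by 20 mm with an 18 mm cap. Origin: centre of its underside. To be left alone.
Not all that is in view belongs to the job. What is shaped like the tumbler but orange is not meant.

How it is judged (in metres and radians):
On the way, in this order (a step that is already met when the one before it is completed fails the run):
1. the keeper is swung well clear of the bolt, either way (1.2 rad or more) ((value of joint keeper above 1.2 rad or value of joint keeper below -1.2 rad)), for 0.2 s.
2. the bolt is drawn right back (25 mm or more of its 30) (value of joint bolt above 0.025 m), for 0.2 s.
3. the lid is turned over past upright (2 rad or more) (value of joint lid above 2 rad), for 0.1 s.
At the end, for the whole second after the job is handed in: The keeper is turned at least 1.2 rad clear, the bolt is drawn at least 25 mm, the lid lies turned right over (3.0 rad or more of 3.14) and still, and the tumbler stands upright (within 0.1 rad) and still on the table ((value of joint keeper above 1.2 rad or value of joint keeper below -1.2 rad) and value of joint bolt above 0.025 m and value of joint lid above 3 rad and velocity of joint lid below 0.1 rad/s and angle between tumbler's own z axis and vertical below 0.1 rad and height (world z) of tumbler between -0.008 and 0.008 m and linear speed of tumbler below 0.03 m/s); the robot touches nothing.
It fails at once if the ink bottle or the sharpener on the deck is shifted by more than 10 mm (distance of any of ink_bottle, sharpener from where it was at the start of the episode above 0.01 m).
It fails at once if another bystander is shifted by more than 20 mm (distance of any of brush_pot, tape_roll, sketchbook, jar, paint_tube from where it was at the start of the episode above 0.02 m).
It fails at once if the tumbler is knocked over (tilted by more than 0.6 rad) (angle between tumbler's own z axis and vertical above 0.6 rad).
It fails at once if the lid slams (faster than 5 rad/s) (velocity of joint lid above 5 rad/s or velocity of joint lid below -5 rad/s).
It also fails if it takes over 67 s, if anything falls off the work surface, if the arm or the gripper's body presses on something with over 40 N, if the wrist force passes 120 N, or if a joint passes its speed limit or range.

ROBOT

A 6-joint arm with a two-finger parallel gripper is mounted at the origin on the work surface. World frame = base frame: x ahead of the robot, y to its left, z up, the work surface at z = 0. Lengths are in mm, angles in rad, forces in N, time in s.
With the tool pointing down it reaches from about 350 to 975 mm from the base axis. Payload 7.1 kg.
Tool frame: the origin (TCP) lies between the finger pads; the fingertips stand 19 mm ahead of it and the grasp point (between the pads) is the TCP; z points along the fingers, y is the line along which they close (so a half turn about z gives the same grasp; the last joint's range is limited). The gripper opens to 88 mm and grips with 3 to 60 N. Pads are 20 mm wide; open, the fingers measure 115 mm over their backs; the gripper's body (75 mm by 178 mm) begins 61 mm behind the grasp point.
Start: joints at [-1.338, 0.423, 1.63, -0, 1.089, -0.019], TCP at [155.736, -605.269, 241.675] pointing down, gripper open.
Joint ranges: [-3, 3], [-0.9, 2.11], [0.09, 2.58], [-1.31, 4.45], [0.11, 2.69], [-2.54, 2.54]. Speed limits (rad/s): [2.39, 2.39, 3.01, 3.14, 3.14, 3.14].

INTERFACE

Orientations are given as a rotation vector (axis times angle).
In Python, from workcell import ctrl gives the robot as it stands.
- The arm moves only by the tool arm_command, never from a script. Its argument "series" is a list of rows, each an object with "linear": the shift along the tool's x, y, z in m, a list of three; "turn": the turn about the tool's z in rad. A call has 1 to 10 rows; each row shifts and turns the commanded pose from where the row before left it, along the tool's axes as they then stand; what a row does not reach is not made up. A row lasts 1/10 s, in which the tool goes at most 50 mm and 8.59 degrees, less where a joint would pass 70% of its speed; a pose out of reach is approached as far as the arm can. A call with a gripper value outside its range is refused whole. "jaw" is the opening, from -1 (shut) to 1 (fully open), set as the call begins (left out, the last holds). The fingers move at their own pace and stop on an object; the grip force is fixed at half the most. Time passes only in rows, so rows that do not move let the fingers close. It gives the time, the measured TCP pose, the force, the opening and the grip force at its end, in the units of the state.
- ctrl.get_obs(): the state, without advancing time (a new reading comes with each control period).
- ctrl.get_image(name): name is "side" or "top"; returns a dict with "frame" (384x512x3 uint8, blue, green, red), "fx", "fy", "cx", "cy" (pixels), "rvec" (rotation vector, rad) and "tvec" (3), from world to camera coordinates, as OpenCV has them. Camera axes: x right, y down, z forward; pixel columns grow to the right and rows downward; lengths in mm; the calibration is good to about 2 mm. A picture is of the moment at which its call begins. There is no depth.
- ctrl.close_job(): hands the job in; it is judged then, once.
The state is a dict: "t": time; "qpos": joint angles; "qvel": joint speeds; "joint_torque": joint torques, N m; "ee_pos": TCP position; "orientation": TCP orientation; "ft_force": force on the tool from outside, world axes, zero at the start; "moment": the same for the moment, N m; "width": finger opening in mm; "grasp_force": force on a finger pad.
Only numpy, scipy, OpenCV 4.12 (cv2) and the standard library are available. Lean on these libraries where they do the work, as an engineer would, in place of code of your own. Each camera call takes 0.05 s, during which the arm holds its last target. There are 200 camera calls.

## Working session

There is one attempt and no reset: what is moved stays moved. The work goes in short steps, Python scripts to look and compute and a tool call to move; the robot and the scene stay as the last step left them, time stands still between calls to the robot, and variables do not carry over. Pictures are saved under pics/ and viewed, at most 10 in all, crops included, and the job is handed in when it is done.

Besides the shell and the picture viewer there is one more tool, called after ">>>" as name([rows], argument=value, ...), one row to a line, values as JSON. arm_command: Moves the arm, as the interface text tells. Its arguments: {"type":"object","properties":{"series":{"type":"array"},"jaw":{"type":"number"}},"required":["series"]}

```bash
mkdir -p pics; python3 - <<'E'
from workcell import ctrl
import cv2
for n in("top","side"):
    d=ctrl.get_image(n); cv2.imwrite(f"pics/{n}0.png",d["frame"]); print(n,d["fx"],d["fy"],d["cx"],d["cy"],d["rvec"],d["tvec"])
print(ctrl.get_obs())
E
```

```text
top 358.6192174388691 358.6192174388691 252.26637464796752 190.9133582306789 [ 2.10128551 -2.10050599  0.24071623] [ -43.36006635  628.76886279 1246.78211466]
side 411.27199567940505 411.27199567940505 257.2820158875898 192.97669189629602 [ 0.39653201 -2.64473507  1.4055818 ] [ 592.57842966  194.0339032  1131.70857661]
{'t': 0.1, 'qpos': array([-1.33798994e+00,  4.23785980e-01,  1.63057204e+00, -7.64512060e-06,
        1.08858315e+00, -1.89973217e-02]), 'qvel': array([-8.66960811e-04, -8.81562045e-04, -3.77303004e-03,  6.57925824e-04,
       -5.52274776e-05, -4.54106100e-04]), 'joint_torque': array([-1.28053762e-03, -5.45615745e+01, -2.74325091e+01,  6.44641067e-02,
        1.88187312e-02, -1.69658114e-05]), 'ee_pos': array([ 155.6396675 , -604.84353295,  240.98226436]), 'orientation': array([-3.11539621e+00, -3.94325467e-01,  2.36492493e-04]), 'ft_force': array([-0.27470504,  0.7914129 , -1.03994338]), 'moment': array([0.05235793, 0.02270871, 0.02050406]), 'grasp_force': 0.0, 'width': 87.58654081658344}
```

View pics/top0.png

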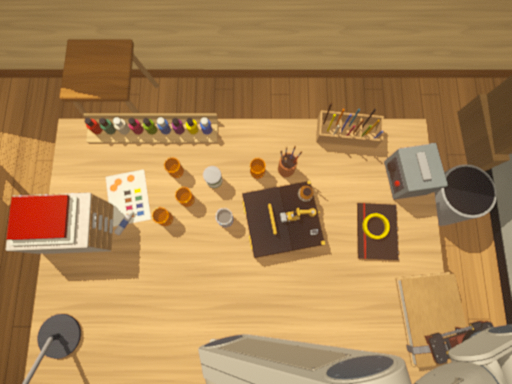

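View pics/side0.png

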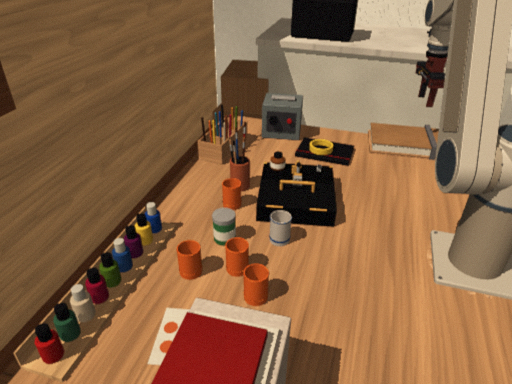

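The top view shows the case around (285,220), with the handle at (272,219), the keeper and bolt at about (285–315,214), the ink bottle at (305,193) and the sharpener at (314,232). Tumbler candidates are the white cup at (224,217), the white/steel-topped jar at (212,177), and orange cups at (173,166), (185,197), (162,216) and (258,168). The cup at (224,217) fits: it is white, open and beside the hinge side. I'll confirm it in a crop.

```bash
cat > h.py <<'E'
import numpy as np,cv2
from workcell import ctrl
def cam(n):
    d=ctrl.get_image(n); K=np.array([[d["fx"],0,d["cx"]],[0,d["fy"],d["cy"]],[0,0,1.]]); return d["frame"],K,np.array(d["rvec"],float),np.array(d["tvec"],float)
def unproj(K,r,t,uv,z):
    R=cv2.Rodrigues(r)[0]; c=-R.T@t; v=R.T@np.linalg.inv(K)@np.array([*uv,1.]); return c+v*(z-c[2])/v[2]
def proj(K,r,t,P): return cv2.projectPoints(np.array(P,float).reshape(-1,1,3),r,t,K,None)[0].reshape(-1,2)
E
python3 - <<'E'
from h import *
f,K,r,t=cam("top"); c=f[145:265,195:345]; cv2.imwrite("pics/c1.png",cv2.resize(c,None,fx=5,fy=5,interpolation=cv2.INTER_CUBIC)[:600])
f2,K2,r2,t2=cam("side"); c=f2[140:260,200:350]; cv2.imwrite("pics/c2.png",cv2.resize(c,None,fx=5,fy=5,interpolation=cv2.INTER_CUBIC))
for n,uv,z in [("tumbler",(224,217),85),("handle",(272,219),95),("c",(285,220),65),("jar",(212,177),91)]: print(n,unproj(K,r,t,uv,z).round())
E
```

```text
tumbler [530.  58.  85.]
handle [ 521. -113.   95.]
c [ 522. -162.   65.]
jar [677. 104.  91.]
```

View pics/c1.png

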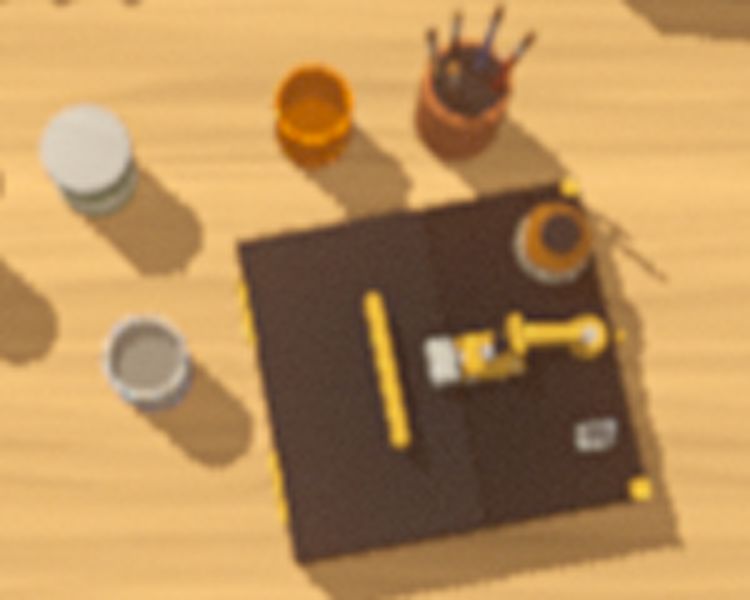

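View pics/c2.png

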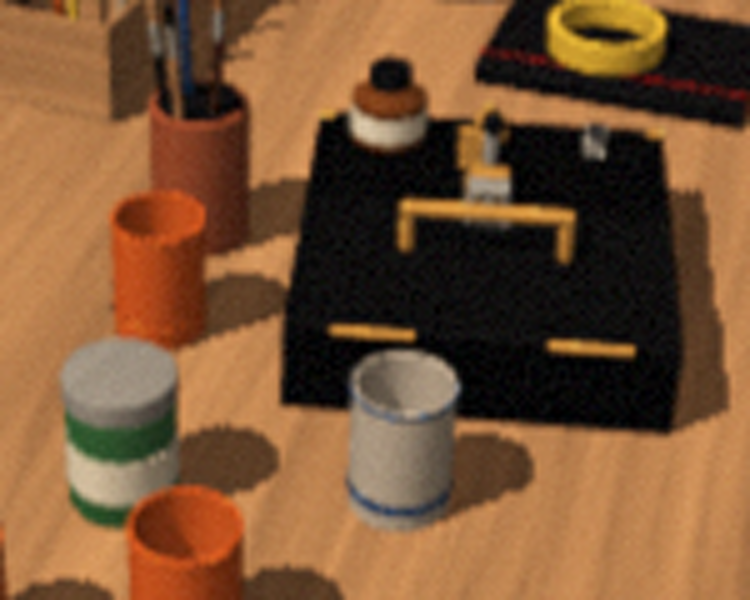

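Confirmed: the open white cup with blue bands at crop (148,358) is the tumbler; (88,150) is the green jar with a steel cap. The ink bottle is on the case's +x side (image up), so the keeper must swing towards -x, which is positive. Next I'll fit the poses.

```bash
cat > fit.py <<'E'
from h import *
from scipy.optimize import least_squares
f,K,r,t=cam("top"); g=lambda u,v:np.array([(u+.5)/5-.5+195,(v+.5)/5-.5+145])
P=np.array([[120,120,65],[-120,120,65],[120,-140,65],[-120,-140,65],[50,30,95],[-50,30,95]],float)
uv=np.array([g(*q) for q in [(240,242),(298,560),(570,185),(645,497),(372,293),(402,446)]])
def W(p,Q):
    c,s=np.cos(p[2]),np.sin(p[2]); Q=np.atleast_2d(Q).astype(float)
    return np.c_[c*Q[:,0]-s*Q[:,1]+p[0],s*Q[:,0]+c*Q[:,1]+p[1],Q[:,2]]
s=least_squares(lambda p:(proj(K,r,t,W(p,P))-uv).ravel(),[522,-162,0]); p=s.x
if __name__=="__main__":
    print("pose",p.round(3),"res",s.fun.round(1))
    C=lambda w:np.array([np.cos(p[2])*(w[0]-p[0])+np.sin(p[2])*(w[1]-p[1]),-np.sin(p[2])*(w[0]-p[0])+np.cos(p[2])*(w[1]-p[1])])
    for n,q,z in [("tumbler",(148,357),85),("nose",(515,330),99),("pivot",(592,336),80),("knob",(490,350),118),("ink",(556,235),119),("sharp",(596,435),77),("jar",(88,150),91),("orange",(315,100),85),("pot",(466,75),90)]:
        w=unproj(K,r,t,g(*q),z); print(n,w.round(1),"case",C(w).round(1))
    for n,q in [("pivot",[0,-120,65]),("knob",[0,-50,105]),("handle",[0,30,95]),("hinge",[0,120,65])]:
        w=W(p,q)[0]; print(n,w.round(1),(( proj(K,r,t,w)[0]-[195,145])*5).round())
    f2,K2,r2,t2=cam("side"); print("side uv of handle,pivot,top corners",proj(K2,r2,t2,W(p,[[0,30,95],[0,-120,65],[120,120,65],[-120,120,65],[-120,-140,65]])).round(1).tolist())
E
python3 fit.py
```

```text
pose [ 5.27861e+02 -1.42427e+02  1.82000e-01] res [-1.3 -0.5 -1.1  0.9  1.5 -1.3  1.   0.2  0.2  1.8 -0.3 -1.3]
tumbler [533.5  57.4  85. ] case [ 41.7 195.5]
nose [ 550.7 -204.3   99. ] case [ 11.3 -65. ]
pivot [ 549.7 -262.1   80. ] case [  -0.2 -121.7]
knob [ 533.3 -184.   118. ] case [ -2.2 -41.9]
ink [ 615.5 -232.7  119. ] case [  69.8 -104.6]
sharp [ 478.6 -262.8   77. ] case [ -70.2 -109.5]
jar [685.6 103.6  91. ] case [199.6 213.4]
orange [725.8 -62.8  85. ] case [209.1  42.5]
pot [ 743.6 -174.6   90. ] case [206.4 -70.6]
pivot [ 549.6 -260.4   65. ] [584. 338.]
knob [ 536.9 -191.6  105. ] [497. 346.]
handle [ 522.4 -112.9   95. ] [385. 368.]
hinge [506.2 -24.4  65. ] [260. 397.]
side uv of handle,pivot,top corners [[297.4, 181.7], [298.0, 165.9], [256.0, 203.2], [336.4, 209.3], [332.6, 165.4]]
```

>>> arm_command([
  {"linear": [0,0,0],"turn": 0.07},
  {"linear": [0.04,-0.026,0],"turn": 0},
  {"linear": [0.04,-0.026,0],"turn": 0},
  {"linear": [0.04,-0.026,0],"turn": 0},
  {"linear": [0.04,-0.026,0],"turn": 0},
  {"linear": [0.04,-0.026,0],"turn": 0},
  {"linear": [0.04,-0.026,0],"turn": 0},
  {"linear": [0.04,-0.026,0],"turn": 0},
  {"linear": [0.04,-0.026,0],"turn": 0},
  {"linear": [0.04,-0.026,0],"turn": 0},
], jaw=-1)

```text
t: 1.3
ee_pos: [468.7, -308.5, 241.9]
orientation: [3.128, 0.285, 0.0]
ft_force: [-0.2, -0.7, 0.3]
width: 11.3
grasp_force: 0.0
```

```bash
cat > st.py <<'E'
import numpy as np
from scipy.spatial.transform import Rotation as R
from workcell import ctrl
p=np.array([527.9,-142.4,.182]); o=ctrl.get_obs(); w=o["ee_pos"]; c,s=np.cos(p[2]),np.sin(p[2])
M=R.from_rotvec(o["orientation"]).as_matrix()
print("t",o["t"],"case",np.round([c*(w[0]-p[0])+s*(w[1]-p[1]),-s*(w[0]-p[0])+c*(w[1]-p[1]),w[2]],1),"yaw-case",round(np.arctan2(M[1,0],M[0,0])-p[2],3),"zt",M[:,2].round(3),"w",round(o["width"],1),"F",np.round(o["ft_force"],1),"q",np.round(o["qpos"],2))
E
python3 st.py
```

```text
t 1.3 case [ -88.3 -152.6  241.9] yaw-case -0.0 zt [ 0. -0. -1.] w 11.3 F [-0.2 -0.7  0.3] q [-0.6   0.33  1.77 -0.    1.04  0.79]
```

>>> arm_command([
  {"linear": [0.0325,-0.0225,0],"turn": 0},
  {"linear": [0.0325,-0.0225,0],"turn": 0},
  {"linear": [0.0325,-0.0225,0],"turn": 0},
  {"linear": [0.0325,-0.0225,0],"turn": 0},
  {"linear": [0,0,0.04],"turn": 0},
  {"linear": [0,0,0.04],"turn": 0},
  {"linear": [0,0,0.02],"turn": 0},
  {"linear": [0,0,0],"turn": 0},
])

```text
t: 2.1
ee_pos: [577.0, -197.1, 138.4]
orientation: [-3.126, -0.285, 0.009]
ft_force: [-0.1, -0.2, -0.7]
width: 0.3
grasp_force: 0.0
```

```bash
python3 st.py; python3 - <<'E'
from h import *
a=cam("side")[0][125:225,230:360]; b=cam("top")[0][170:270,235:345]
cv2.imwrite("pics/d.png",np.hstack([cv2.resize(a,(400,308),interpolation=2),cv2.resize(b,(339,308),interpolation=2)]))
E
```

```text
t 2.1 case [ 38.4 -62.6 138.4] yaw-case 0.0 zt [-0.006  0.002 -1.   ] w 0.3 F [-0.1 -0.2 -0.7] q [-0.35  0.53  1.73  0.    0.89  1.04]
```

View pics/d.png

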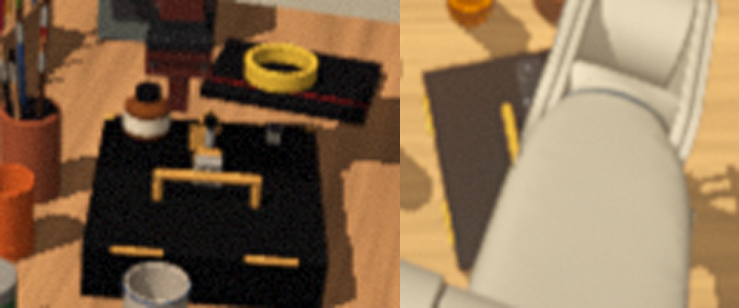

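Side view: the closed fingers at (178,95) sit between the ink bottle (148,115) and the keeper nose (197,138), as planned. Now I descend beside the nose.

>>> arm_command([
  {"linear": [0.002,0,0.02],"turn": 0},
  {"linear": [0.001,0,0.022],"turn": 0},
  {"linear": [0,0,0],"turn": 0},
  {"linear": [0,0,0],"turn": 0},
])

```text
t: 2.6
ee_pos: [582.8, -197.9, 101.2]
orientation: [3.128, 0.285, 0.002]
ft_force: [-0.4, -0.4, 0.1]
width: 0.4
grasp_force: 0.0
```

```bash
python3 st.py; python3 - <<'E'
# path in case frame: finger centre for keeper angle th: radius 53, trailing 13+12; tool yaw th
import numpy as np
x,y,psi=40,-62,0
for th in np.arange(-.1,1.5,.14).tolist()+[1.5]:
    X=-53*np.sin(th)+24*np.cos(th); Y=-120+53*np.cos(th)+24*np.sin(th); print(round(th,2),round(X,1),round(Y,1))
E
```

```text
t 2.6 case [ 43.9 -64.5 101.2] yaw-case -0.0 zt [ 0.002 -0.001 -1.   ] w 0.4 F [-0.4 -0.4  0.1] q [-0.35  0.59  1.73  0.    0.82  1.04]
-0.1 29.2 -69.7
0.04 21.9 -66.1
0.18 14.1 -63.6
0.32 6.1 -62.1
0.46 -2.0 -61.9
0.6 -10.1 -62.7
0.74 -18.0 -64.7
0.88 -25.6 -67.7
1.02 -32.6 -71.8
1.16 -39.0 -76.8
1.3 -44.6 -82.7
1.44 -49.4 -89.3
1.5 -51.2 -92.3
```

>>> arm_command([
  {"linear": [-0.006,0.0035,0.003],"turn": 0},
  {"linear": [-0.01,0.003,0],"turn": 0},
  {"linear": [-0.01,0.003,0],"turn": 0},
  {"linear": [-0.01,0.001,0],"turn": 0},
  {"linear": [-0.01,0,0],"turn": 0},
  {"linear": [0,0,0],"turn": 0},
  {"linear": [0,0,0],"turn": 0},
])

```text
t: 3.3
ee_pos: [538.1, -216.2, 96.7]
orientation: [-3.128, -0.284, 0.001]
ft_force: [0.0, 0.2, -1.0]
width: 0.6
grasp_force: 0.0
```

```bash
python3 st.py
```

```text
t 3.3 case [ -3.3 -74.5  96.7] yaw-case -0.001 zt [-0.001  0.    -1.   ] w 0.6 F [ 0.   0.2 -1. ] q [-0.4   0.56  1.81 -0.    0.77  0.99]
```

>>> arm_command([
  {"linear": [-0.007,0.001,0],"turn": 0},
  {"linear": [-0.008,0.002,0],"turn": 0},
  {"linear": [-0.007,0.005,0],"turn": 0},
  {"linear": [-0.006,0.006,0],"turn": 0},
  {"linear": [-0.004,0.006,0],"turn": 0},
  {"linear": [-0.001,0.003,0],"turn": 0},
  {"linear": [0,0,0],"turn": 0},
  {"linear": [0,0,0],"turn": 0},
])

```text
t: 4.1
ee_pos: [510.7, -245.3, 96.9]
orientation: [3.128, 0.285, 0.001]
ft_force: [3.9, -1.8, 0.3]
width: 0.6
grasp_force: 2.2
```

```bash
python3 st.py; python3 - <<'E'
from h import *
a=cam("side")[0][125:225,230:360]
cv2.imwrite("pics/e.png",cv2.resize(a,(780,600),interpolation=2))
E
```

```text
t 4.1 case [-35.6 -98.1  96.9] yaw-case -0.0 zt [ 0.001 -0.001 -1.   ] w 0.6 F [ 3.9 -1.8  0.3] q [-0.47  0.54  1.85 -0.    0.75  0.92]
```

View pics/e.png

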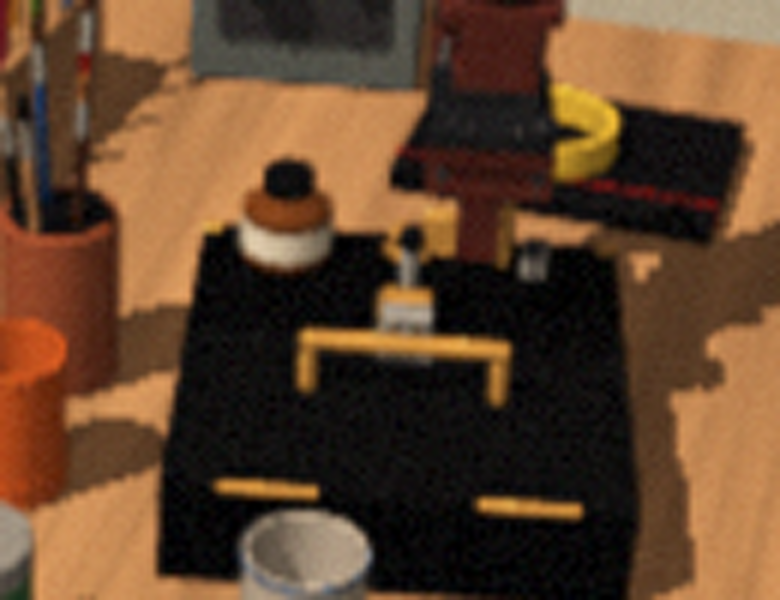

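The keeper rib now lies sideways, with the nose at (505,235) behind the finger; the ink bottle (288,220) and sharpener (533,262) haven't moved. I'll back out, then move above the bolt.

>>> arm_command([
  {"linear": [0.003,-0.006,0],"turn": 0},
  {"linear": [0,0,-0.03],"turn": 0},
  {"linear": [0,0,-0.03],"turn": 0},
  {"linear": [0.012,-0.025,0],"turn": 0},
  {"linear": [0.012,-0.026,0],"turn": 0},
  {"linear": [0.0085,-0.026,0],"turn": 0},
  {"linear": [0,0,0],"turn": 0},
  {"linear": [0,0,0],"turn": 0},
])

```text
t: 4.95
ee_pos: [529.4, -155.7, 156.2]
orientation: [-3.128, -0.288, 0.004]
ft_force: [0.1, 0.0, -0.0]
width: 0.3
grasp_force: 0.0
```

```bash
python3 st.py; python3 - <<'E'
from h import *
f,K,r,t=cam("side"); a=f[145:195,255:345]
cv2.imwrite("pics/f.png",cv2.resize(a,(720,400),interpolation=2))
from fit import W
p=[527.9,-142.4,.182]
for th in (1.0,1.2,1.4,1.57):
    q=[[-55*np.sin(th),-120+55*np.cos(th),99],[-55*np.sin(th)+13*np.cos(th),-120+55*np.cos(th)+13*np.sin(th),99],[-55*np.sin(th)-13*np.cos(th),-120+55*np.cos(th)-13*np.sin(th),99]]
    print(th,((proj(K,r,t,W(p,q))-[255,145])*8).round().tolist())
E
```

```text
t 4.95 case [ -0.9 -13.3 156.2] yaw-case 0.002 zt [-0.002  0.001 -1.   ] w 0.3 F [ 0.1  0.  -0. ] q [-0.31  0.43  1.85 -0.    0.86  1.08]
1.0 [[458.0, 140.0], [441.0, 152.0], [475.0, 128.0]]
1.2 [[470.0, 129.0], [459.0, 143.0], [481.0, 116.0]]
1.4 [[477.0, 118.0], [472.0, 132.0], [482.0, 103.0]]
1.57 [[478.0, 107.0], [479.0, 122.0], [478.0, 92.0]]
```

View pics/f.png

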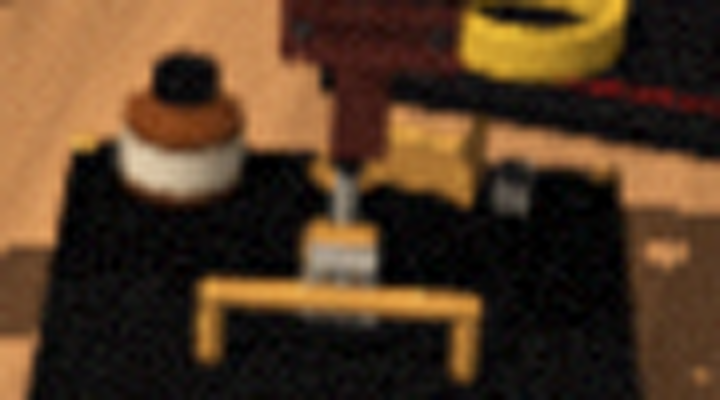

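The nose is at about (477,125), its edge nearly end-on, which matches roughly 1.4–1.5 rad. Now the bolt.

>>> arm_command([
  {"linear": [0.001,0,0.02],"turn": 0},
  {"linear": [0,0,0.019],"turn": 0},
  {"linear": [0,0,0],"turn": 0},
  {"linear": [0,0.01,0],"turn": 0},
  {"linear": [0,0.01,0],"turn": 0},
  {"linear": [0,0.01,0],"turn": 0},
  {"linear": [0,0.01,0],"turn": 0},
  {"linear": [0,0.002,0],"turn": 0},
  {"linear": [0,0,0],"turn": 0},
  {"linear": [0,0,0],"turn": 0},
])

```text
t: 6.05
ee_pos: [538.9, -197.9, 117.8]
orientation: [3.128, 0.285, 0.0]
ft_force: [-0.2, 0.1, -0.6]
width: 0.6
grasp_force: 0.0
```

```bash
python3 st.py
```

```text
t 6.05 case [  0.8 -56.6 117.8] yaw-case -0.0 zt [ 0. -0. -1.] w 0.6 F [-0.2  0.1 -0.6] q [-0.37  0.52  1.82 -0.    0.8   1.02]
```

>>> arm_command([
  {"linear": [0,0.002,0],"turn": 0},
  {"linear": [0,0.001,0],"turn": 0},
  {"linear": [0,0,0],"turn": 0},
])

```text
t: 6.35
ee_pos: [539.4, -200.5, 117.7]
orientation: [-3.128, -0.285, 0.0]
ft_force: [-0.7, 1.1, 1.2]
width: 0.6
grasp_force: 0.7
```

>>> arm_command([
  {"linear": [0,0.002,0],"turn": 0},
  {"linear": [0,0,0],"turn": 0},
])

```text
t: 6.55
ee_pos: [539.7, -202.7, 117.7]
orientation: [-3.129, -0.285, 0.0]
ft_force: [-0.0, 1.5, 0.3]
width: 0.6
grasp_force: 0.7
```

```bash
python3 st.py; python3 - <<'E'
from h import *
f,K,r,t=cam("side"); a=f[145:195,255:345]
cv2.imwrite("pics/g.png",cv2.resize(a,(720,400),interpolation=2))
from fit import W
print(((proj(K,r,t,W([527.9,-142.4,.182],[[0,-50,113],[0,-75,113],[0,-80,113]]))-[255,145])*8).round().tolist())
E
```

```text
t 6.55 case [  0.7 -61.5 117.7] yaw-case -0.0 zt [-0.  0. -1.] w 0.6 F [-0.   1.5  0.3] q [-0.38  0.52  1.81 -0.    0.8   1.01]
[[348.0, 152.0], [349.0, 122.0], [349.0, 116.0]]
```

>>> arm_command([
  {"linear": [0,0.002,0],"turn": 0},
  {"linear": [0,0.001,0],"turn": 0},
  {"linear": [0,0,0],"turn": 0},
])

```text
t: 6.95
ee_pos: [540.1, -204.8, 117.6]
orientation: [-3.127, -0.284, 0.001]
ft_force: [-0.3, 6.4, 2.4]
width: 0.3
grasp_force: 3.3
```

>>> arm_command([
  {"linear": [0,0.002,0],"turn": 0},
  {"linear": [0,0.001,0],"turn": 0},
  {"linear": [0,0,0],"turn": 0},
])

```text
t: 7.25
ee_pos: [540.1, -205.7, 117.6]
orientation: [-3.124, -0.283, 0.003]
ft_force: [-1.7, 18.1, 6.0]
width: 0.6
grasp_force: 8.6
```

```bash
python3 st.py
```

```text
t 7.25 case [  0.6 -64.4 117.6] yaw-case -0.001 zt [-0.002  0.005 -1.   ] w 0.6 F [-1.7 18.1  6. ] q [-0.39  0.53  1.81  0.01  0.81  1.  ]
```

The bolt has hit its stop, so it is drawn right back. Next is the tumbler.

>>> arm_command([
  {"linear": [0,-0.008,0],"turn": 0},
  {"linear": [0,0,-0.05],"turn": 0},
  {"linear": [0.007,-0.042,0],"turn": 0},
  {"linear": [0.007,-0.042,0],"turn": 0},
  {"linear": [0.007,-0.042,0],"turn": 0},
  {"linear": [0.007,-0.042,0],"turn": 0},
  {"linear": [0.007,-0.042,0],"turn": 0},
  {"linear": [0.006,-0.042,0],"turn": 0},
  {"linear": [0,0,0],"turn": 0},
  {"linear": [0,0,0],"turn": 0},
], jaw=1)

```text
t: 8.25
ee_pos: [534.4, 55.0, 167.7]
orientation: [3.128, 0.289, 0.001]
ft_force: [-0.3, -0.7, -0.3]
width: 77.0
grasp_force: 0.0
```

```bash
python3 st.py; python3 - <<'E'
from h import *
f,K,r,t=cam("side"); a=f[130:250,230:350]
p=np.array([533.5,57.4]); 
# outline of rim circle and base circle predicted in side view
for z in (0,85):
    q=proj(K,r,t,[[p[0]+30*np.cos(k),p[1]+30*np.sin(k),z] for k in np.linspace(0,6.28,40)])
    for u in q: cv2.circle(a,(int(round(u[0]-230)),int(round(u[1]-130))),0,(0,0,255),-1)
cv2.imwrite("pics/h.png",cv2.resize(a,(600,600),interpolation=2))
E
```

```text
t 8.25 case [ 42.1 193.  167.7] yaw-case 0.002 zt [ 0.001 -0.001 -1.   ] w 77.0 F [-0.3 -0.7 -0.3] q [ 0.08  0.4   1.88 -0.    0.87  1.47]
```

View pics/h.png

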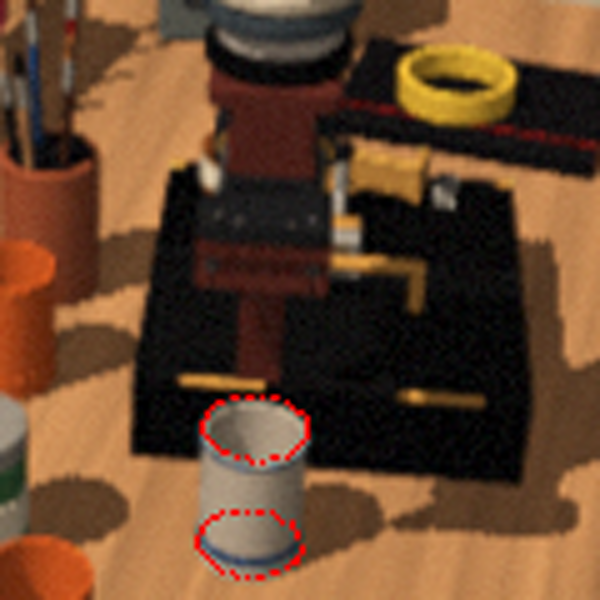

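The predicted rim and base ellipses fit the tumbler at (253,430), so its position is good. I'll descend and grip.

>>> arm_command([
  {"linear": [0,-0.002,0.035],"turn": 0},
  {"linear": [0,0,0.035],"turn": 0},
  {"linear": [0,0,0.03],"turn": 0},
  {"linear": [0,0,0.01],"turn": 0},
  {"linear": [0,0,0],"turn": 0},
])

```text
t: 8.8
ee_pos: [533.1, 55.2, 56.6]
orientation: [3.129, 0.283, -0.004]
ft_force: [0.6, 1.1, -0.6]
width: 87.5
grasp_force: 0.0
```

>>> arm_command([
  {"linear": [0,0,0],"turn": 0},
  {"linear": [0,0,0],"turn": 0},
  {"linear": [0,0,0],"turn": 0},
  {"linear": [0,0,0],"turn": 0},
  {"linear": [0,0,0],"turn": 0},
  {"linear": [0,0,0],"turn": 0},
], jaw=-0.1)

```text
t: 9.4
ee_pos: [534.7, 56.9, 58.9]
orientation: [-3.128, -0.286, -0.004]
ft_force: [-1.3, 2.8, 7.9]
width: 60.3
grasp_force: 30.0
```

```bash
python3 st.py
```

```text
t 9.4 case [ 42.8 194.7  58.9] yaw-case 0.0 zt [ 0.002  0.    -1.   ] w 60.3 F [-1.3  2.8  7.9] q [0.08 0.58 1.92 0.   0.64 1.47]
```

>>> arm_command([
  {"linear": [0,0,-0.02],"turn": 0},
  {"linear": [-0.01,-0.02,-0.01],"turn": 0},
  {"linear": [-0.02,-0.03,0],"turn": 0},
  {"linear": [-0.02,-0.03,0],"turn": 0},
  {"linear": [-0.02,-0.03,0],"turn": 0},
  {"linear": [-0.018,-0.025,0],"turn": 0},
  {"linear": [0,0,0],"turn": 0},
  {"linear": [0,0,0],"turn": 0},
])

```text
t: 10.2
ee_pos: [422.8, 173.8, 87.9]
orientation: [3.128, 0.288, 0.001]
ft_force: [0.5, -0.5, -2.0]
width: 60.7
grasp_force: 30.0
```

```bash
python3 st.py
```

```text
t 10.2 case [-46.2 330.   87.9] yaw-case 0.002 zt [ 0.001 -0.    -1.   ] w 60.7 F [ 0.5 -0.5 -2. ] q [ 0.36  0.45  2.09 -0.    0.61  1.75]
```

>>> arm_command([
  {"linear": [0,0,0.012],"turn": 0},
  {"linear": [0,0,0.01],"turn": 0},
  {"linear": [0,0,0.005],"turn": 0},
  {"linear": [0,0,0],"turn": 0},
  {"linear": [0,0,0.002],"turn": 0},
  {"linear": [0,0,0],"turn": 0},
  {"linear": [0,0,0],"turn": 0},
])

```text
t: 10.9
ee_pos: [422.8, 172.9, 58.9]
orientation: [3.128, 0.285, -0.0]
ft_force: [-1.8, -3.2, 4.2]
width: 61.0
grasp_force: 30.0
```

```bash
python3 st.py
```

```text
t 10.9 case [-46.2 329.2  58.9] yaw-case -0.001 zt [-0. -0. -1.] w 61.0 F [-1.8 -3.2  4.2] q [ 0.36  0.51  2.09 -0.    0.54  1.75]
```

>>> arm_command([
  {"linear": [0,0,0],"turn": 0},
  {"linear": [0,0,0],"turn": 0},
  {"linear": [0,0,0],"turn": 0},
  {"linear": [0,0,0],"turn": 0},
  {"linear": [0,0,0],"turn": 0},
  {"linear": [0,0,-0.03],"turn": 0},
  {"linear": [0,0,-0.04],"turn": 0},
  {"linear": [0,0,-0.04],"turn": 0},
  {"linear": [0.01,0.04,0],"turn": 0},
  {"linear": [0.01,0.04,0],"turn": 0},
], jaw=0.9)

```text
t: 11.9
ee_pos: [458.2, 98.4, 170.4]
orientation: [-3.128, -0.29, -0.006]
ft_force: [-0.6, 1.0, 0.1]
width: 83.4
grasp_force: 0.0
```

```bash
python3 st.py; python3 - <<'E'
from h import *
from fit import W
f,K,r,t=cam("side"); a=f[110:290,190:370].copy(); f2,K2,r2,t2=cam("top"); b=f2[145:265,195:345]
P=[[x,30,95] for x in np.linspace(-50,50,11)]+[[0,-80,105],[30,30,95]]
for u in proj(K,r,t,W([527.9,-142.4,.182],P)): cv2.circle(a,(int(round(u[0]-190)),int(round(u[1]-110))),0,(0,255,0),-1)
cv2.imwrite("pics/i.png",np.hstack([cv2.resize(a,(400,400),interpolation=2),cv2.resize(b,(400,320),interpolation=2).copy() if 0 else cv2.copyMakeBorder(cv2.resize(b,(400,320),interpolation=2),0,80,0,0,0)]))
E
```

```text
t 11.9 case [-25.  249.4 170.4] yaw-case 0.003 zt [ 0.004  0.001 -1.   ] w 83.4 F [-0.6  1.   0.1] q [0.19 0.3  2.02 0.   0.81 1.57]
```

View pics/i.png

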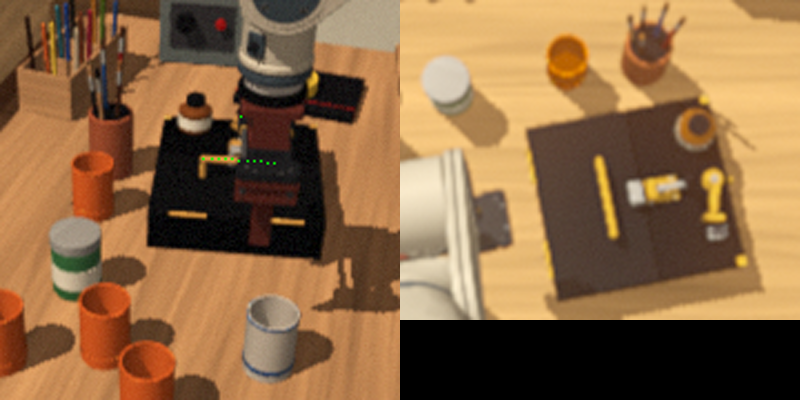

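The tumbler stands clear at left (270,340). At right, the keeper is swung to (712,195), the bolt is drawn, and the ink bottle (695,130) and sharpener (717,233) are in place. Now for the lid handle, gripped off-centre so the finger clears the staple.

>>> arm_command([
  {"linear": [0.009,0.037,0],"turn": 0},
  {"linear": [0.009,0.037,0],"turn": 0},
  {"linear": [0.009,0.037,0],"turn": 0},
  {"linear": [0.009,0.037,0],"turn": 0},
  {"linear": [0.009,0.037,0],"turn": 0},
  {"linear": [0.008,0.036,0],"turn": 0},
  {"linear": [0,0,0],"turn": 0},
  {"linear": [0,0,0.025],"turn": 0},
  {"linear": [0,0,0],"turn": 0},
  {"linear": [0,0,0],"turn": 0},
], jaw=-0.1)

```text
t: 13.05
ee_pos: [548.2, -108.2, 143.2]
orientation: [-3.128, -0.287, 0.003]
ft_force: [0.5, -0.9, 1.2]
width: 39.5
grasp_force: 0.0
```

```bash
python3 st.py
```

```text
t 13.05 case [ 26.2  30.  143.2] yaw-case 0.001 zt [-0.002  0.001 -1.   ] w 39.5 F [ 0.5 -0.9  1.2] q [-0.22  0.46  1.84  0.    0.84  1.17]
```

>>> arm_command([
  {"linear": [0.002,0,0.025],"turn": 0},
  {"linear": [0,0,0.02],"turn": 0},
  {"linear": [0,0,0.002],"turn": 0},
  {"linear": [0,0,0],"turn": 0},
])

```text
t: 13.45
ee_pos: [551.1, -108.5, 97.2]
orientation: [-3.128, -0.286, 0.0]
ft_force: [0.7, 0.1, 0.1]
width: 39.8
grasp_force: 0.0
```

>>> arm_command([
  {"linear": [0,0,0],"turn": 0},
  {"linear": [0,0,0],"turn": 0},
  {"linear": [0,0,0],"turn": 0},
  {"linear": [0,0,0],"turn": 0},
  {"linear": [0,0,0],"turn": 0},
  {"linear": [0,0,0],"turn": 0},
], jaw=-1)

```text
t: 14.05
ee_pos: [551.0, -107.8, 97.2]
orientation: [-3.127, -0.284, -0.0]
ft_force: [-0.9, 8.5, 4.1]
width: 9.3
grasp_force: 30.0
```

```bash
python3 st.py; python3 - <<'E'
import numpy as np
for th in np.arange(0,1.41,.1): print(round(th,1),(120-90*np.cos(th)+30*np.sin(th)-30).round(1),(65+90*np.sin(th)+30*np.cos(th)-95).round(1))
E
```

```text
t 14.05 case [29.  29.9 97.2] yaw-case -0.001 zt [-0.     0.002 -1.   ] w 9.3 F [-0.9  8.5  4.1] q [-0.22  0.54  1.86  0.    0.75  1.17]
0.0 0.0 0.0
0.1 3.4 8.8
0.2 7.8 17.3
0.3 12.9 25.3
0.4 18.8 32.7
0.5 25.4 39.5
0.6 32.7 45.6
0.7 40.5 50.9
0.8 48.8 55.5
0.9 57.6 59.1
1.0 66.6 61.9
1.1 75.9 63.8
1.2 85.3 64.8
1.3 94.8 64.7
1.4 104.3 63.8
```

>>> arm_command([
  {"linear": [0,-0.0034,-0.0088],"turn": 0},
  {"linear": [0,-0.0044,-0.0085],"turn": 0},
  {"linear": [0,-0.0051,-0.008],"turn": 0},
  {"linear": [0,-0.0059,-0.0074],"turn": 0},
  {"linear": [0,-0.0066,-0.0068],"turn": 0},
  {"linear": [0,-0.0073,-0.0061],"turn": 0},
  {"linear": [0,-0.0078,-0.0053],"turn": 0},
  {"linear": [0,0,0],"turn": 0},
])

```text
t: 14.85
ee_pos: [544.0, -69.8, 149.8]
orientation: [3.126, 0.287, 0.002]
ft_force: [-2.2, -5.3, 7.7]
width: 9.1
grasp_force: 30.0
```

```bash
python3 st.py
```

```text
t 14.85 case [ 29.   68.5 149.8] yaw-case 0.001 zt [ 0.002 -0.002 -1.   ] w 9.1 F [-2.2 -5.3  7.7] q [-0.15  0.44  1.86 -0.    0.84  1.24]
```

>>> arm_command([
  {"linear": [0,-0.0083,-0.0046],"turn": 0},
  {"linear": [0,-0.0088,-0.0036],"turn": 0},
  {"linear": [0,-0.009,-0.0028],"turn": 0},
  {"linear": [0,-0.0093,-0.0019],"turn": 0},
  {"linear": [0,-0.0094,-0.001],"turn": 0},
  {"linear": [0,-0.0095,0.0001],"turn": 0},
  {"linear": [0,-0.0095,0.0009],"turn": 0},
  {"linear": [0,0,0],"turn": 0},
])

```text
t: 15.65
ee_pos: [532.7, -6.1, 162.7]
orientation: [3.128, 0.286, 0.004]
ft_force: [-1.5, -0.4, 8.8]
width: 9.3
grasp_force: 30.0
```

```bash
python3 st.py
```

```text
t 15.65 case [ 29.4 133.2 162.7] yaw-case 0.0 zt [ 0.002 -0.001 -1.   ] w 9.3 F [-1.5 -0.4  8.8] q [-0.03  0.4   1.89 -0.    0.85  1.36]
```

>>> arm_command([
  {"linear": [0,0,0],"turn": 0},
  {"linear": [0,0,0],"turn": 0},
  {"linear": [0,0,0],"turn": 0},
  {"linear": [0,0,-0.02],"turn": 0},
  {"linear": [0,0,-0.035],"turn": 0},
  {"linear": [0,0,-0.035],"turn": 0},
  {"linear": [0,0,0],"turn": 0},
], jaw=-0.5)

```text
t: 16.35
ee_pos: [534.7, -6.7, 254.9]
orientation: [3.128, 0.285, 0.012]
ft_force: [-0.7, 0.7, -0.6]
width: 22.0
grasp_force: 0.0
```

>>> arm_command([
  {"linear": [-0.01,0.027,0],"turn": 0},
  {"linear": [-0.01,0.027,0],"turn": 0},
  {"linear": [-0.009,0.027,0],"turn": 0},
  {"linear": [0,0,0],"turn": 0},
  {"linear": [0,0,0],"turn": 0},
], jaw=-1)

```text
t: 16.85
ee_pos: [517.8, -91.6, 249.8]
orientation: [-3.128, -0.282, 0.002]
ft_force: [-0.2, 0.3, -0.1]
width: 0.3
grasp_force: 0.0
```

```bash
python3 st.py; python3 - <<'E'
from h import *
f,K,r,t=cam("side"); a=f[90:250,220:360]
cv2.imwrite("pics/j.png",cv2.resize(a,(525,600),interpolation=2))
from fit import W
for th in (1.2,1.4,1.57): print(th,((proj(K,r,t,W([527.9,-142.4,.182],[[x,120-141*np.cos(th),65+141*np.sin(th)] for x in(-120,120)]))-[220,90])*3.75).round().tolist())
P=[]
d=115
for th in [1.57,1.7,1.85,2,2.15,2.3,2.45,2.6,2.75,2.9,3.0,3.14]: print(th,"y",round(120-d*np.cos(th)-8*np.sin(th)-13.5,1),"ztcp",round(65+d*np.sin(th)-8*np.cos(th)+19,1))
E
```

```text
t 16.85 case [ -0.8  51.8 249.8] yaw-case -0.002 zt [-0.001  0.001 -1.   ] w 0.3 F [-0.2  0.3 -0.1] q [-0.2   0.27  1.84  0.    1.03  1.19]
1.2 [[454.0, 271.0], [145.0, 250.0]]
1.4 [[458.0, 280.0], [141.0, 259.0]]
1.57 [[460.0, 294.0], [138.0, 272.0]]
1.57 y 98.4 ztcp 199.0
1.7 y 113.4 ztcp 199.1
1.85 y 130.5 ztcp 196.8
2 y 147.1 ztcp 191.9
2.15 y 162.8 ztcp 184.6
2.3 y 177.2 ztcp 175.1
2.45 y 190.0 ztcp 163.5
2.6 y 200.9 ztcp 150.1
2.75 y 209.7 ztcp 135.3
2.9 y 216.2 ztcp 119.3
3.0 y 219.2 ztcp 108.1
3.14 y 221.5 ztcp 92.2
```

View pics/j.png

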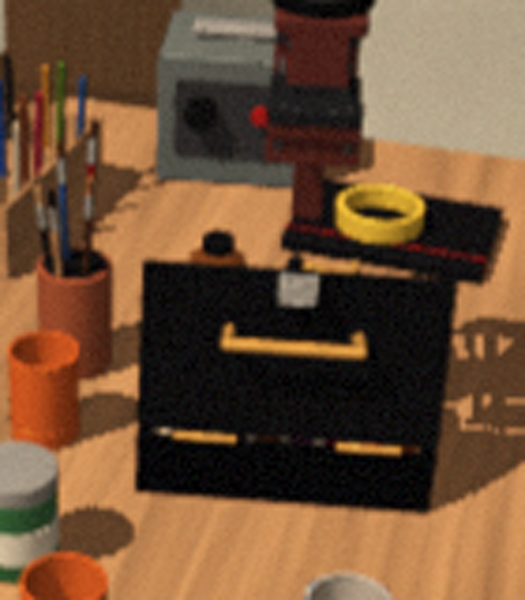

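The lid stands at about 1.42 rad (top edge (143,262)–(456,280)) and the finger is behind it at (308,200). Now I push it over from the palette side.

>>> arm_command([
  {"linear": [0,0,0.03],"turn": 0},
  {"linear": [0,0,0.021],"turn": 0},
  {"linear": [0,-0.015,0],"turn": 0},
  {"linear": [0,-0.016,0],"turn": 0},
  {"linear": [0,-0.015,0],"turn": 0},
  {"linear": [0,-0.015,0],"turn": 0},
  {"linear": [0,-0.009,0.001],"turn": 0},
  {"linear": [0,-0.009,0.002],"turn": 0},
  {"linear": [0,0,0],"turn": 0},
])

```text
t: 17.85
ee_pos: [503.7, -12.4, 196.4]
orientation: [-3.128, -0.287, 0.0]
ft_force: [0.1, 0.5, -0.4]
width: 0.6
grasp_force: 0.0
```

```bash
python3 st.py
```

```text
t 17.85 case [ -0.3 132.2 196.4] yaw-case 0.001 zt [-0.     0.001 -1.   ] w 0.6 F [ 0.1  0.5 -0.4] q [-0.05  0.31  1.93  0.    0.9   1.34]
```

>>> arm_command([
  {"linear": [0,-0.015,0.0045],"turn": 0},
  {"linear": [0,-0.0157,0.0073],"turn": 0},
  {"linear": [0,-0.0144,0.0095],"turn": 0},
  {"linear": [0,-0.0128,0.0116],"turn": 0},
  {"linear": [0,-0.0109,0.0134],"turn": 0},
  {"linear": [0,-0.0088,0.0148],"turn": 0},
  {"linear": [0,0,0],"turn": 0},
])

```text
t: 18.55
ee_pos: [487.7, 63.7, 132.9]
orientation: [-3.128, -0.287, 0.008]
ft_force: [-0.2, -0.3, 0.0]
width: 0.8
grasp_force: 0.0
```

```bash
python3 st.py
```

```text
t 18.55 case [ -2.2 210.  132.9] yaw-case 0.001 zt [-0.005 -0.    -1.   ] w 0.8 F [-0.2 -0.3  0. ] q [0.11 0.4  1.99 0.   0.76 1.49]
```

>>> arm_command([
  {"linear": [0.002,-0.0065,0.014],"turn": 0},
  {"linear": [0,-0.003,0.011],"turn": 0},
  {"linear": [0,-0.002,0.01],"turn": 0},
  {"linear": [0,0,0.003],"turn": 0},
  {"linear": [0,0,0],"turn": 0},
])

```text
t: 19.05
ee_pos: [489.4, 74.0, 96.7]
orientation: [3.129, 0.285, -0.002]
ft_force: [0.4, -0.4, -0.1]
width: 0.5
grasp_force: 0.0
```

>>> arm_command([
  {"linear": [0,0,0.002],"turn": 0},
  {"linear": [0,0,0.001],"turn": 0},
  {"linear": [0,0,0],"turn": 0},
])

```text
t: 19.35
ee_pos: [490.0, 74.1, 94.5]
orientation: [3.129, 0.285, 0.001]
ft_force: [-0.8, -0.2, -0.4]
width: 0.7
grasp_force: 0.0
```

```bash
python3 st.py
```

```text
t 19.35 case [  1.9 219.8  94.5] yaw-case -0.0 zt [ 0.  0. -1.] w 0.7 F [-0.8 -0.2 -0.4] q [ 0.13  0.47  2.   -0.    0.67  1.52]
```

>>> arm_command([
  {"linear": [0,0,0.002],"turn": 0},
  {"linear": [0,0,0.001],"turn": 0},
  {"linear": [0,0,0],"turn": 0},
])

```text
t: 19.65
ee_pos: [490.1, 74.3, 92.2]
orientation: [-3.129, -0.285, -0.001]
ft_force: [-2.0, -0.5, 11.0]
width: 0.2
grasp_force: 5.5
```

>>> arm_command([
  {"linear": [0,0,0.002],"turn": 0},
  {"linear": [0,0,0],"turn": 0},
])

```text
t: 19.85
ee_pos: [490.3, 74.3, 91.9]
orientation: [3.129, 0.285, 0.001]
ft_force: [-8.4, -2.1, 34.9]
width: 0.4
grasp_force: 17.0
```

```bash
python3 st.py; python3 - <<'E'
from h import *
from fit import W
p=[527.9,-142.4,.182]
for n in("top","side"):
    f,K,r,t=cam(n)
    # scan at case x=-90 across y at z=73: brightness
    q=[[-90,y,73] for y in range(130,300,10)]; u=proj(K,r,t,W(p,q)).round().astype(int)
    print(n,[(a[1],f[b[1],b[0]].tolist()) for a,b in zip(q,u)])
E
```

```text
t 19.85 case [  2.2 219.9  91.9] yaw-case -0.0 zt [ 0.001  0.    -1.   ] w 0.4 F [-8.4 -2.1 34.9] q [ 0.13  0.48  2.   -0.    0.66  1.52]
top [(130, [110, 131, 145]), (140, [123, 143, 157]), (150, [122, 143, 156]), (160, [123, 99, 83]), (170, [124, 96, 77]), (180, [115, 105, 99]), (190, [103, 128, 141]), (200, [95, 116, 130]), (210, [126, 153, 167]), (220, [143, 169, 183]), (230, [155, 183, 197]), (240, [158, 187, 202]), (250, [156, 186, 201]), (260, [160, 189, 202]), (270, [159, 187, 202]), (280, [159, 188, 203]), (290, [161, 188, 203])]
side [(130, [76, 89, 103]), (140, [70, 80, 92]), (150, [67, 77, 90]), (160, [57, 45, 36]), (170, [55, 33, 20]), (180, [64, 58, 57]), (190, [72, 82, 94]), (200, [65, 73, 81]), (210, [80, 93, 101]), (220, [65, 75, 87]), (230, [69, 80, 93]), (240, [71, 81, 94]), (250, [74, 90, 104]), (260, [8, 13, 14]), (270, [24, 33, 44]), (280, [33, 57, 85]), (290, [38, 59, 89])]
```

The hinge stop is reached, with the palette at 73 mm as predicted. I'll retreat straight up.

>>> arm_command([
  {"linear": [0,0,-0.01],"turn": 0},
  {"linear": [0,0,-0.04],"turn": 0},
  {"linear": [0,0,-0.045],"turn": 0},
  {"linear": [0,0,-0.045],"turn": 0},
  {"linear": [0,0,0],"turn": 0},
  {"linear": [0,0,0],"turn": 0},
  {"linear": [0,0,0],"turn": 0},
])

```text
t: 20.7
ee_pos: [489.0, 74.1, 228.2]
orientation: [3.129, 0.285, -0.003]
ft_force: [-0.0, 0.7, -0.5]
width: 0.7
grasp_force: 0.0
```

```bash
python3 st.py; python3 - <<'E'
from h import *
from fit import W
p=[527.9,-142.4,.182]
f,K,r,t=cam("side")
for x in(-90,90):
    q=[[x,y,73] for y in range(235,275,4)]; u=proj(K,r,t,W(p,q)).round().astype(int)
    print(x,[(a[1],int(f[b[1],b[0]].mean())) for a,b in zip(q,u)])
# tumbler rim: bright grey pixels near expected
w=W(p,[[-46,329,z] for z in(85,42,0)]); u=proj(K,r,t,w).round().astype(int); print(u.tolist(),[f[b[1],b[0]].tolist() for b in u])
E
```

```text
t 20.7 case [  0.9 220.  228.2] yaw-case -0.0 zt [-0.002 -0.    -1.   ] w 0.7 F [-0.   0.7 -0.5] q [ 0.13  0.25  1.92 -0.    0.97  1.52]
-90 [(235, 176), (239, 176), (243, 189), (247, 177), (251, 115), (255, 25), (259, 15), (263, 14), (267, 32), (271, 54)]
90 [(235, 176), (239, 174), (243, 174), (247, 187), (251, 182), (255, 116), (259, 20), (263, 13), (267, 19), (271, 73)]
[[312, 249], [311, 262], [309, 273]] [[112, 133, 151], [119, 142, 162], [121, 142, 162]]
```

```bash
python3 -c "
from workcell import ctrl
print(ctrl.close_job())"
```

```text
the job is handed in; nothing more can be done
None
```

I handed the job in at about 21 s: the keeper is swung clear towards the free side, the bolt is drawn back to its stop, the lid lies turned over on its hinge stop, the tumbler stands clear on the table, and the ink bottle and sharpener were undisturbed in the last views of the deck; no verdict came back.

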